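Stock the pull-out plank and hold it out

TASK

Stand the two glue bottles upright in the little two-cell crate on the loose plank, one bottle per cell, while the plank is still in. Then take the plank by its grip bar and slide it along its stand, crate end outward and level, never lifting it off, until the dark line across the plank lies right over the end edge of the stand. The loaded plank would now tip, so finish while still gripping the bar and holding the plank level on the stand at the line; leave the other things on the desk alone.

Things in the scene. Friction and masses are not known exactly. Their poses are not given: they have to be found in the camera images.
- stand: low grey steel stand, fixed to the desk: flat top 300 x 160 mm, top surface 50 mm above the desk. Origin under its centre, at desk level; x along its 300 mm length towards the end over which the plank slides out (towards the robot's left, +y, turned by up to 17 degrees), z up
- stand_edge (a point): middle of the stand's end edge over which the plank must slide out, on the top surface. Axes as the stand's: x outward, across the edge; z up
- plank: loose plywood plank, 340 x 130 x 12 mm, 0.55 kg (may vary), lying flat on the stand with nothing guiding it. Origin at the centre of its underside; x along its length towards the crate end, z up. On top it carries, fixed: a wooden two-cell crate near its outer end (centre at x = +130 mm), a grip bar near its inner end (centre at x = -140 mm) and a painted line (x = -30 mm). Past the line it overhangs so far that, loaded or not, it tips unless held down at the bar
- plank_line (a point): middle of the dark line, 3 mm wide, painted straight across the plank's top (and down both side faces), on the top surface; at the goal it stands over point stand_edge, 12 mm above it. Axes as the plank's: x along the plank towards the crate end (the way it slides out), z up
- grip_bar (a point): centre of the grip bar: an upright wooden batten fixed across the plank, 16 mm thick along the plank, 90 mm long across it, 40 mm high above the plank's top; this point is 20 mm above the plank's top and 110 mm behind the line. Pinch it from above across its 16 mm thickness, that is, closing along the plank. Axes as the plank's: x along the plank towards the crate end (the way it slides out), z up
- cell_1 (a point): centre of the floor of the crate's first cell (the floor is the plank's top). Each cell is 54 mm along the plank and 54 mm across it; walls 5 mm thick and 22 mm high above the floor, open at the top; cell_2 is 59 mm beside it, across the plank. Axes as the plank's: x along the plank towards the crate end (the way it slides out), z up
- cell_2 (a point): centre of the floor of the crate's second cell, on the plank's -y side of cell_1; same size. Axes as the plank's: x along the plank towards the crate end (the way it slides out), z up
- large_bottle: the larger glue bottle as a body, standing upright on the desk; origin at the centre of its bottom, z up along it. 0.12 kg (may vary)
- large_centre (a point): centre, half-way up, of the larger glue bottle: round, 38 mm across, 98 mm tall including its pointed nozzle; this point is 49 mm above its bottom. Grip it round the body, here or up to 6 mm higher. z up along it
- small_bottle: the smaller glue bottle as a body, standing upright on the desk; origin at the centre of its bottom, z up along it. 0.12 kg (may vary)
- small_centre (a point): centre, half-way up, of the smaller glue bottle: round, 32 mm across, 85 mm tall including its pointed nozzle; this point is 42.5 mm above its bottom. Grip it round the body, here or up to 6 mm higher. z up along it
- mug: white mug, about 83 mm wide and 86 mm tall, with a side handle; near the back left. Leave alone
- pen_pot: dark pot of pens, 82 mm wide and 171 mm tall; at the back. Leave alone
- tape_roll: small flat roll of tape, 46 mm across and 12 mm high, lying between the two bottles. Leave alone
- eraser: small eraser, 19 x 43 x 13 mm, lying near the front left. Leave alone
- pliers: pliers, 175 x 54 x 13 mm, lying near the front right. Leave alone
Not all that is in view belongs to the job. What is shaped like the small_bottle but orange is not meant. What is shaped like the large_bottle but blue is not meant.

How it is judged:
On the way, in this order (a step that is already met when the one before it is completed fails the run):
1. one glue bottle stands upright in a cell of the crate, let go (((horizontal distance between large_centre and cell_1 below 0.018 m and z of large_centre in the frame of cell_1 between 0.041 and 0.055 m and angle between large_centre's own z axis and vertical below 0.15 rad and contact force between the fingers and large_bottle below 0.2 N) or (horizontal distance between large_centre and cell_2 below 0.018 m and z of large_centre in the frame of cell_2 between 0.041 and 0.055 m and angle between large_centre's own z axis and vertical below 0.15 rad and contact force between the fingers and large_bottle below 0.2 N) or (horizontal distance between small_centre and cell_1 below 0.018 m and z of small_centre in the frame of cell_1 between 0.0345 and 0.0485 m and angle between small_centre's own z axis and vertical below 0.15 rad and contact force between the fingers and small_bottle below 0.2 N) or (horizontal distance between small_centre and cell_2 below 0.018 m and z of small_centre in the frame of cell_2 between 0.0345 and 0.0485 m and angle between small_centre's own z axis and vertical below 0.15 rad and contact force between the fingers and small_bottle below 0.2 N))), for 0.2 s.
2. both glue bottles stand upright in the crate, one per cell, let go, with the plank still in (its line more than 80 mm short of the edge) (((horizontal distance between large_centre and cell_1 below 0.018 m and z of large_centre in the frame of cell_1 between 0.041 and 0.055 m and angle between each of large_centre, small_centre's own z axis and vertical below 0.15 rad and contact force between the fingers and large_bottle below 0.2 N and horizontal distance between small_centre and cell_2 below 0.018 m and z of small_centre in the frame of cell_2 between 0.0345 and 0.0485 m and contact force between the fingers and small_bottle below 0.2 N) or (horizontal distance between large_centre and cell_2 below 0.018 m and z of large_centre in the frame of cell_2 between 0.041 and 0.055 m and angle between each of large_centre, small_centre's own z axis and vertical below 0.15 rad and contact force between the fingers and large_bottle below 0.2 N and horizontal distance between small_centre and cell_1 below 0.018 m and z of small_centre in the frame of cell_1 between 0.0345 and 0.0485 m and contact force between the fingers and small_bottle below 0.2 N)) and x of plank_line in the frame of stand_edge below -0.08 m), for 0.2 s.
3. the plank is slid out, held by the fingers, until its line lies over the stand's end edge (x of plank_line in the frame of stand_edge between -0.006 and 0.006 m and y of plank_line in the frame of stand_edge between -0.02 and 0.02 m and angle between the x axis of plank_line and the x axis of stand_edge, either way round below 0.1 rad and angle between plank_line's own z axis and vertical below 0.03 rad and z of plank_line in the frame of stand_edge between 0.008 and 0.016 m and contact force between plank and stand above 1 N and contact force between the fingers and plank above 2 N), for 0.2 s.
At the end, for the whole second after the job is handed in: Fingers still hold the plank (over 2 N), at rest and level (0.03 rad) on the stand, line within 6 mm of the end edge, 20 mm of the stand's middle, 0.10 rad of straight; a bottle upright (0.15 rad) on the floor of each cell (18 mm of its centre), not touched by the fingers (all of step 3 and ((horizontal distance between large_centre and cell_1 below 0.018 m and z of large_centre in the frame of cell_1 between 0.041 and 0.055 m and angle between each of large_centre, small_centre's own z axis and vertical below 0.15 rad and contact force between the fingers and large_bottle below 0.2 N and horizontal distance between small_centre and cell_2 below 0.018 m and z of small_centre in the frame of cell_2 between 0.0345 and 0.0485 m and contact force between the fingers and small_bottle below 0.2 N) or (horizontal distance between large_centre and cell_2 below 0.018 m and z of large_centre in the frame of cell_2 between 0.041 and 0.055 m and angle between each of large_centre, small_centre's own z axis and vertical below 0.15 rad and contact force between the fingers and large_bottle below 0.2 N and horizontal distance between small_centre and cell_1 below 0.018 m and z of small_centre in the frame of cell_1 between 0.0345 and 0.0485 m and contact force between the fingers and small_bottle below 0.2 N)) and linear speed of plank below 0.01 m/s); the arm keeps its last pose, push and grip.
It fails at once if the plank tips or is tilted by more than 0.12 rad (angle between plank_line's own z axis and vertical above 0.12 rad).
It fails at once if the plank is lifted off the stand by more than 12 mm (z of plank_line in the frame of stand_edge above 0.024 m).
It fails at once if a bottle is knocked over (tilted by more than 0.6 rad) (angle between any of large_centre, small_centre's own z axis and vertical above 0.6 rad).
It fails at once if a bystander (mug, pen pot, tape roll, eraser, pliers) is moved by more than 30 mm (distance of any of mug, pen_pot, tape_roll, eraser, pliers from where it was at the start of the episode above 0.03 m).
It also fails if it takes over 70 s, if anything falls off the work surface, if the arm or the gripper's body presses on something with over 40 N, if the wrist force passes 120 N, or if a joint passes its speed limit or range.

ROBOT

A 7-joint arm with a two-finger parallel gripper is mounted at the origin on a cart in front of the work surface, level with it; the furniture and walls round the work are solid. World frame = base frame: x ahead of the robot, y to its left, z up, the work surface at z = 0. Lengths are in m, angles in rad, forces in N, time in s.
With the tool pointing down it reaches from about 0.35 to 0.9 m from the base axis. Payload 8.1 kg.
Tool frame: the origin (TCP) lies midway between the tips of the shut fingers; the grasp point (between the pads) lies 19 mm behind it; z points along the fingers, y is the line along which they close (so a half turn about z gives the same grasp; the last joint's range is limited). The gripper opens to 92 mm and grips with 3 to 60 N. Pads are 19 mm wide; open, the fingers measure 130 mm over their backs; the gripper's body (75 mm by 190 mm) begins 47 mm behind the grasp point.
Start: joints at [-1.329, 0.434, 0.025, 1.573, -0.012, 1.134, -0.075], TCP at [0.211, 0.588, 0.227] pointing down, gripper open.
Joint ranges: [-2.62, 2.62], [-0.44, 2.09], [-1.27, 1.32], [0.08, 2.57], [-1.32, 4.46], [0.12, 2], [-2.74, 2.74]. Speed limits (rad/s): [2.22, 2.22, 3.01, 3.01, 3.14, 3.14, 3.14].

INTERFACE

Orientations are given as a rotation vector (axis times angle).
In Python, from cell import arm gives the robot as it stands.
- The arm moves only by the tool send_rows, never from a script. Its argument "increments" is a list of rows, each a list of 3 entries, a list of its own where there are three numbers: the finger opening in cm, from 0 to 9.18, then the shift along the tool's x, y, z in cm, then the turn, a rotation vector about the tool's x, y, z in rad. A call has 1 to 5 rows; each row shifts and turns the commanded pose from where the row before left it, along the tool's axes as they then stand; what a row does not reach is not made up. A row lasts 1/10 s, in which the tool goes at most 50 mm and 8.59 degrees, less where a joint would pass 70% of its speed; a pose out of reach is approached as far as the arm can. A call is refused whole if a number of a shift passes 5 or a number of a turn 0.15, either way. A call with a gripper value outside its range is refused whole. The fingers move at their own pace and stop on an object; "force" is the grip in N (left out, the last holds). Time passes only in rows, so rows that do not move let the fingers close. It gives the time, the measured TCP pose, the force, the opening and the grip force at its end, in the units of the state.
- arm.observe(): the state, without advancing time (a new reading comes with each control period).
- arm.get_image(name): name is "scene" or "side" or "wrist"; returns the picture (400x640x3 uint8, red, green, blue); there is no depth.
- arm.camera_params(name): a dict with "camera_matrix" (3x3 intrinsics, pixels), "R" (3x3) and "t" (3): a world point X has camera coordinates R X + t. Camera axes: x right, y down, z forward; pixel columns grow to the right and rows downward; lengths in m; the calibration is good to about 2 mm. A picture is of the moment at which its call begins: read the wrist's pose just before it. camera_params takes no time and is no camera call; for the wrist camera it gives the pose at the moment of the call.
- arm.sign_off(): hands the job in; it is judged then, once.
The state is a dict: "clock": time; "joints": joint angles; "dq": joint speeds; "joint_efforts": joint torques, N m; "position": TCP position; "ee_rot": TCP orientation; "force": force on the tool from outside, world axes, zero at the start; "ft_torque": the same for the moment, N m; "width": opening from 0.0 (shut) to 1.0 (fully open); "gripper_force": force on a finger pad.
Only numpy, scipy, OpenCV 4.12 (cv2) and the standard library are available. Lean on these libraries where they do the work, as an engineer would, in place of code of your own. Each camera call takes 0.05 s, during which the arm holds its last target. There are 200 camera calls.

## Working session

There is one attempt and no reset: what is moved stays moved. The work goes in short steps, Python scripts to look and compute and a tool call to move; the robot and the scene stay as the last step left them, time stands still between calls to the robot, and variables do not carry over. Pictures are saved under pics/ and viewed, at most 10 in all, crops included, and the job is handed in when it is done.

Besides the shell and the picture viewer there is one more tool, called after "Call:" as a command line: name --argument value ..., lists and objects as JSON in quotes. send_rows: Moves the arm, as the interface text tells. Its arguments: {"type":"object","properties":{"increments":{"type":"array"},"force":{"type":"number"}},"required":["increments"]}

```bash
ls; mkdir -p pics
python3 - <<'E'
from cell import arm
import cv2, numpy as np
print(arm.observe())
for n in("scene","side","wrist"):
    im=arm.get_image(n); p=arm.camera_params(n)
    np.savez(f"pics/{n}0.npz",im=im,**{k:np.array(v) for k,v in p.items()})
    cv2.imwrite(f"pics/{n}0.png",im[:,:,::-1])
    R=np.array(p["R"]);t=np.array(p["t"]);print(n,"pos",-R.T@t,"fwd",R[2],p["camera_matrix"][0][0])
E
```

```text
pics
{'clock': 0.0, 'joints': array([-1.32862672,  0.43523472,  0.02496407,  1.57410275, -0.01159489,
        1.13399384, -0.07508719]), 'dq': array([ 1.01906595e-03, -1.97893732e-03, -8.17717297e-04, -1.54398391e-03,
        2.08980868e-03, -7.74590547e-05, -3.17520988e-04]), 'joint_efforts': array([-3.40100005e-04, -6.67844868e+01,  9.84586626e-01, -3.14472020e+01,
       -6.06531976e-02,  4.27856587e-02,  1.66607160e-04]), 'position': array([0.21111436, 0.58771768, 0.22593539]), 'ee_rot': array([-5.38934776e-01, -3.09488906e+00,  2.49521520e-03]), 'force': array([-0.02332304, -0.18435422, -0.71950405]), 'ft_torque': array([-0.0485989 ,  0.03558558, -0.01162186]), 'gripper_force': 0.0, 'width': 1.00233973397222}
scene pos [-0.12930093  1.12452047  1.06422201] fwd [ 0.41873994 -0.69474142 -0.58480015] 501.81549469493143
side pos [0.61413293 0.99794787 0.79853221] fwd [-0.04632655 -0.82253347 -0.56682673] 430.62558273815876
wrist pos [0.13278955 0.6179785  0.38262097] fwd [ 0.29123052 -0.10560772 -0.95080587] 307.465032557371
```

View pics/scene0.png

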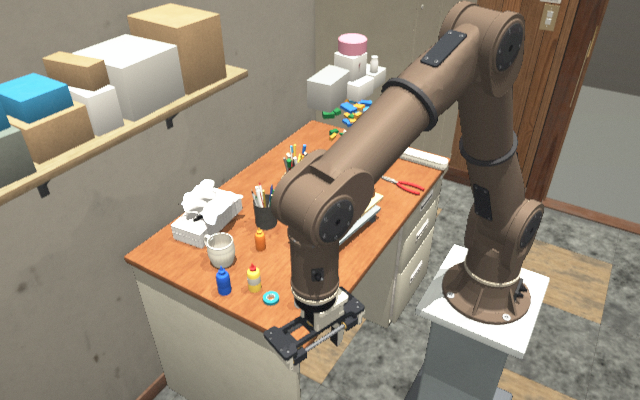

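View pics/side0.png

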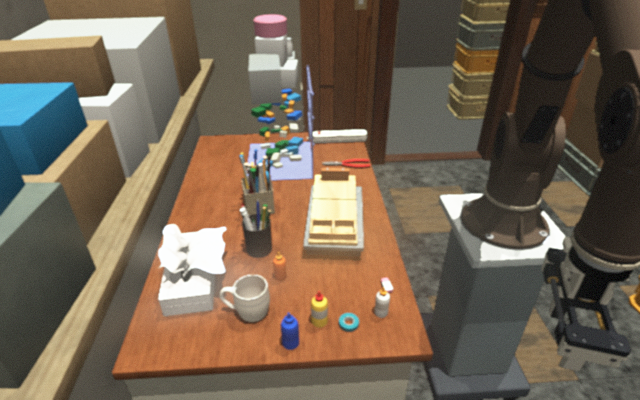

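Side view, candidates: yellow bottle with red tip (319,310), white bottle (382,303), blue bottle (290,330), orange bottle (279,265). Blue and orange are excluded by the text, so yellow should be the large one and white the small one, with the tape roll (348,321) between them. I'll confirm this in a crop.

Run:
```python
import cv2, numpy as np
im=cv2.imread("pics/side0.png"); w=cv2.imread("pics/wrist0.png")
a=cv2.resize(im[245:355,260:420],None,fx=2.5,fy=2.5,interpolation=cv2.INTER_CUBIC)
b=cv2.resize(im[160:270,285:385],None,fx=2.5,fy=2.5,interpolation=cv2.INTER_CUBIC)
top=np.hstack([a,b]); 
w2=cv2.resize(w,None,fx=0.8,fy=0.8)[:, :]
c=np.zeros((600,800,3),np.uint8); c[:275,:650]=top; c[280:600,:512]=w2
cv2.imwrite("pics/crop1.png",c)
```

```text
(no output)
```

View pics/crop1.png

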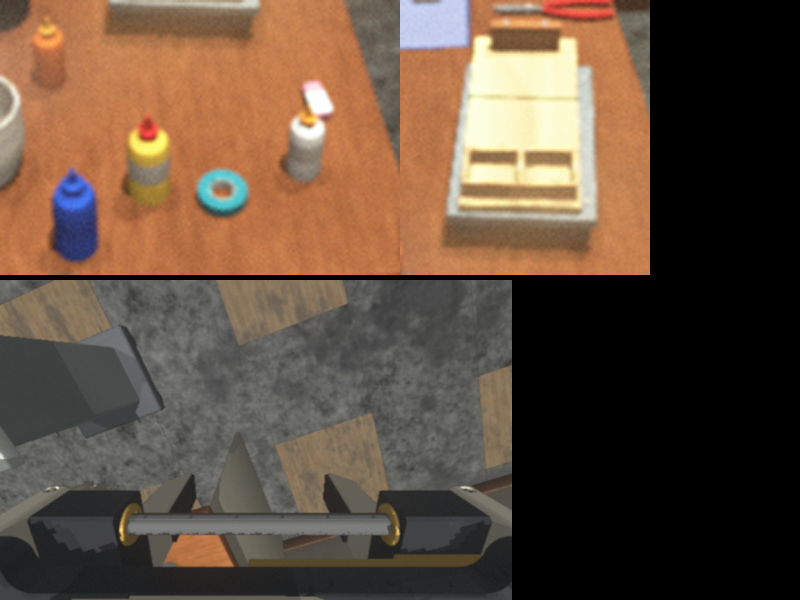

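Confirmed: yellow bottle with red tip is large and white with orange tip is small; the plank line is at side (334,199) and the bar near (336,173).

```bash
cat > h.py <<'E'
import numpy as np, cv2
from scipy.spatial.transform import Rotation as Ro
def ray(p,uv):
    K=np.array(p["camera_matrix"],float);R=np.array(p["R"]);t=np.array(p["t"])
    d=R.T@np.linalg.solve(K,[uv[0],uv[1],1.]); return -R.T@t,d/np.linalg.norm(d)
def onplane(p,uv,z):
    o,d=ray(p,uv); return o+d*(z-o[2])/d[2]
def tri(obs):
    A=np.zeros((3,3));b=np.zeros(3)
    for p,uv in obs:
        o,d=ray(p,uv);P=np.eye(3)-np.outer(d,d);A+=P;b+=P@o
    X=np.linalg.solve(A,b)
    return X,[np.linalg.norm((np.eye(3)-np.outer(d,d))@(X-o)) for o,d in (ray(p,uv) for p,uv in obs)]
def proj(p,X):
    K=np.array(p["camera_matrix"]);c=K@(np.array(p["R"])@np.asarray(X)+np.array(p["t"]));return c[:2]/c[2]
def snap(arm,n,tag):
    arm.observe();p={k:np.array(v) for k,v in arm.camera_params(n).items()};im=arm.get_image(n)
    np.savez(f"pics/{tag}.npz",im=im,**p);cv2.imwrite(f"pics/{tag}.png",im[:,:,::-1]);return im,p
def load(tag):
    d=np.load(f"pics/{tag}.npz");return d["im"],{k:d[k] for k in d if k!="im"}
E
python3 - <<'E'
from h import *
from cell import arm
np.set_printoptions(precision=4,suppress=True)
im,s=load("side0");_,c=load("scene0")
print("yel",onplane(s,(319.6,324),0),"tip98",onplane(s,(319.6,292),.098),"scene tip",onplane(c,(253,265),.098))
print("wht",onplane(s,(381.6,315.5),0),"tip85",onplane(s,(382.8,289),.085))
print("tape",onplane(s,(348.5,321),.01),"eraser",onplane(s,(387,285),.01))
print("line",onplane(s,(334.2,198.8),.062),"bar top",onplane(s,(335.8,171),.102))
print("stand corners",onplane(s,(307,246),.05),onplane(s,(362.6,247),.05))
print("plank corners",onplane(s,(309,242.8),.062),onplane(s,(357,242.8),.062))
print("mug",onplane(s,(250,315),.0), "blue",onplane(s,(290,345),0),"orange",onplane(s,(279,277),0))
print(Ro.from_rotvec(arm.observe()["ee_rot"]).as_matrix())
K,R,t=[s[k] for k in("camera_matrix","R","t")]
E
```

```text
yel [0.5787 0.3444 0.    ] tip98 [0.5775 0.3378 0.098 ] scene tip [0.5686 0.3426 0.098 ]
wht [0.432  0.3298 0.    ] tip85 [0.435  0.3266 0.085 ]
tape [0.5126 0.3487 0.01  ] eraser [0.4032 0.2434 0.01  ]
line [ 0.5074 -0.0709  0.062 ] bar top [ 0.4939 -0.1669  0.102 ]
stand corners [0.5978 0.1266 0.05  ] [0.4516 0.1413 0.05  ]
plank corners [0.5923 0.1281 0.062 ] [0.4664 0.1374 0.062 ]
mug [0.7408 0.3066 0.    ] blue [0.6472 0.397  0.    ] orange [0.6742 0.1857 0.    ]
[[-0.9411  0.3381 -0.0003]
 [ 0.3381  0.9411 -0.0011]
 [-0.0001 -0.0011 -1.    ]]
```

Call:
send_rows --increments '[[9.0,[-3.5,-2.5,0],[0,0,-0.125]],[9.0,[-3.5,-2.5,0],[0,0,-0.125]],[9.0,[-3.5,-2.5,0],[0,0,0]],[9.0,[-3.5,-2.5,0],[0,0,0]],[9.0,[-3.5,-2.5,0],[0,0,0]]]' --force 20

```text
clock: 0.65
position: [0.3629, 0.4348, 0.2266]
ee_rot: [-0.149, -3.138, 0.0]
force: [0.9, 0.6, -0.3]
width: 0.98
gripper_force: 0.0
```

Call:
send_rows --increments '[[9.0,[-3.5,-2.5,0],[0,0,0]],[9.0,[-3.5,-2.5,0],[0,0,0]],[9.0,[-3.5,-2.5,0],[0,0,0]],[9.0,[-3.5,-2.5,0],[0,0,0]],[9.0,[0,0,0],[0,0,0]]]'

```text
clock: 1.15
position: [0.4969, 0.317, 0.2266]
ee_rot: [0.164, 3.135, -0.005]
force: [0.3, -0.2, 0.4]
width: 0.981
gripper_force: 0.0
```

Run:
```python
from h import *
from cell import arm
snap(arm,"wrist","w1"); snap(arm,"scene","sc1")
a=cv2.imread("pics/w1.png");b=cv2.imread("pics/sc1.png")
c=np.zeros((600,800,3),np.uint8); c[:400,:640]=a; c[400:,:400]=cv2.resize(b[220:320,170:370],None,fx=2,fy=2); cv2.imwrite("pics/v1.png",c)
```

```text
(no output)
```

View pics/v1.png

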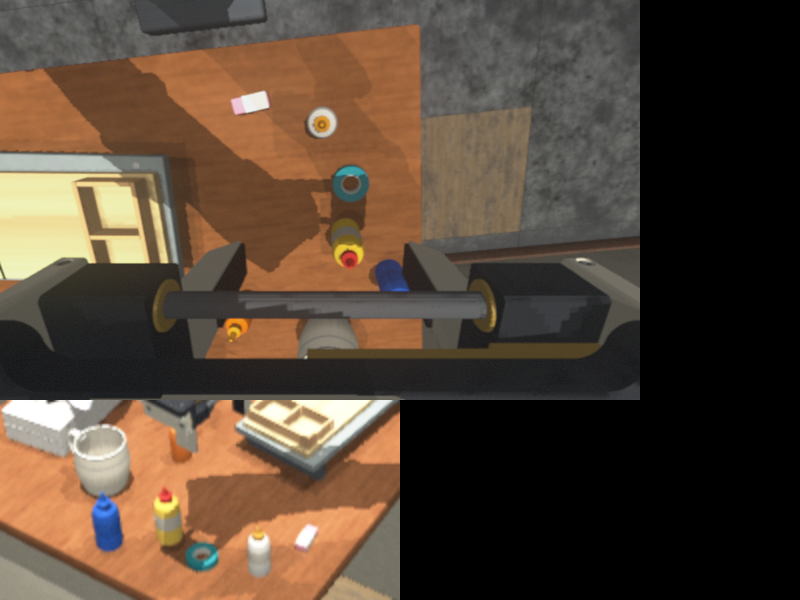

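```bash
cat >> h.py <<'E'
def blob(im,lo,hi,box):
    x0,y0,x1,y1=box;h=cv2.cvtColor(im[y0:y1,x0:x1],cv2.COLOR_RGB2HSV)
    m=cv2.inRange(h,np.array(lo),np.array(hi));n,l,st,ce=cv2.connectedComponentsWithStats(m)
    k=1+np.argmax(st[1:,4]);return ce[k]+[x0,y0],st[k,4],st[k,:4]+[x0,y0,0,0]
E
python3 - <<'E'
from h import *
np.set_printoptions(precision=4,suppress=True)
V={n:load(t) for n,t in(("w","w1"),("c","sc1"),("s","side0"))}
def run(name,lo,hi,boxes):
    obs=[]
    for n,b in boxes.items():
        im,p=V[n];uv,a,st=blob(im,lo,hi,b);obs.append((p,uv));print(name,n,uv,a,st)
    print(" tri",*tri(obs)); 
    for i in range(len(obs)-1): print("  pair",tri([obs[i],obs[i+1]])[0])
run("red",(0,190,100),(6,255,255),{"w":(330,245,365,275),"c":(240,260,265,275),"s":(308,290,330,304)})
run("orangetip",(8,170,150),(24,255,255),{"w":(308,110,335,138),"c":(290,280,308,292),"s":(372,285,395,297)})
# white body in wrist
print(blob(V["w"][0],(0,0,150),(180,70,255),(300,100,345,145)))
E
```

```text
red w [354.     256.6667] 9 [352 255   5   5]Traceback (most recent call last):
  File "<stdin>", line 10, in <module>
  File "<stdin>", line 7, in run
  File "h.py", line 24, in blob
    k=1+np.argmax(st[1:,4]);return ce[k]+[x0,y0],st[k,4],st[k,:4]+[x0,y0,0,0]
        ~~~~~~~~~^^^^^^^^^^
    return _wrapfunc(a, 'argmax', axis=axis, out=out, **kwds)
    return bound(*args, **kwds)
ValueError: attempt to get argmax of an empty sequence
```

```bash
sed -i 's/    m=cv2.inRange/    h[...,0]=(h[...,0].astype(int)+20)%180\n    m=cv2.inRange/' h.py
python3 - <<'E'
from h import *
np.set_printoptions(precision=4,suppress=True)
V={n:load(t) for n,t in(("w","w1"),("c","sc1"),("s","side0"))}
def run(name,lo,hi,boxes):
    obs=[]
    for n,b in boxes.items():
        im,p=V[n];uv,a,st=blob(im,lo,hi,b);obs.append((p,uv));print(name,n,uv,a,st)
    print(" tri",*tri(obs)); 
    for i in range(len(obs)-1): print("  pair",tri([obs[i],obs[i+1]])[0])
run("red",(10,150,80),(25,255,255),{"w":(330,245,365,275),"c":(240,260,265,275),"s":(308,290,330,304)})
run("orangetip",(28,150,130),(44,255,255),{"w":(308,110,335,138),"c":(290,280,308,292),"s":(372,285,395,297)})
print(blob(V["w"][0],(0,0,130),(180,70,255),(300,100,345,145)))
E
```

```text
red w [349.0485 259.1553] 206 [342 251  15  18]
red c [252.3939 267.3636] 33 [250 264   6   7]
red s [318.7209 296.186 ] 43 [316 292   7   9]
 tri [0.5785 0.3363 0.0812] [np.float64(0.0009510157423141062), np.float64(0.0018858041862674327), np.float64(0.0017325947976635152)]
  pair [0.5781 0.3369 0.0806]
  pair [0.5791 0.3335 0.0783]
orangetip w [321.3486 123.5657] 175 [314 116  15  16]
orangetip c [299.0526 284.9474] 38 [296 280   7  10]
orangetip s [377.2571 289.581 ] 105 [372 285  14  12]
 tri [0.4369 0.3174 0.0693] [np.float64(0.00592065081143425), np.float64(0.004087431579515088), np.float64(0.008307498024743912)]
  pair [0.4315 0.3212 0.0734]
  pair [0.441  0.3035 0.0562]
(array([322.5471, 121.0942]), np.int32(499), array([308, 107,  30,  31]))
```

Tips triangulated from the wrist and scene views: yellow at (0.578, 0.337), white at (0.4315, 0.321). Heights agree with the text. I'll take the small bottle first.

Call:
send_rows --increments '[[7.0,[3.3,-0.15,0],[0,0,0]],[7.0,[3.25,-0.1,0],[0,0,0]],[7.0,[0,0,3.5],[0,0,0]],[7.0,[0,0,4],[0,0,0]],[7.0,[0,0,0],[0,0,0]]]'

```text
clock: 1.75
position: [0.4222, 0.3264, 0.1478]
ee_rot: [-0.144, -3.132, 0.008]
force: [-0.9, -0.4, -0.6]
width: 0.762
gripper_force: 0.0
```

Run:
```python
from h import *
from cell import arm
o=arm.observe();print(o["position"],o["ee_rot"])
im,p=snap(arm,"wrist","w2")
uv,a,st=blob(im,(28,150,130),(44,255,255),(200,100,440,330));print(uv,a,st)
_,p1=load("w1")
print(tri([(p,uv),(p1,(321.35,123.57))]), onplane(p,uv,.075))
```

```text
[0.42221274 0.3263647  0.14779583] [-0.14364968 -3.13205904  0.00828966]
[342.44695963 158.55861012] 19570 [200 100 235 191]
(array([ 0.44056575,  0.33682807, -0.22213668]), [np.float64(0.02275338917156468), np.float64(0.022753389171564727)]) [0.37924165 0.34525616 0.075     ]
```

Run:
```python
from h import *
from cell import arm
o=arm.observe();print(o["position"],o["ee_rot"],abs(o["dq"]).max())
im,p=load("w2")
print(proj(p,[.4315,.3212,.0734]))
for lo in((28,200,190),(28,170,215)):
    print(blob(im,lo,(46,255,255),(200,100,440,330)))
uv,a,st=blob(im,(0,0,130),(180,70,255),(260,150,400,310));print(uv,a,st,onplane(p,uv,.055))
cv2.imwrite("pics/w2.png",im[:,:,::-1])
```

```text
[0.42381732 0.32710552 0.15032347] [-0.1450324  -3.13428595  0.00501923] 0.0687003845472178
[317.37235636 225.09324938]
(array([325.83333333, 224.83333333]), np.int32(6), array([325, 223,   2,   5]))
(array([326.55555556, 224.77777778]), np.int32(9), array([326, 223,   2,   5]))
[331.09259259 221.07407407] 162 [324 210  14  25] [0.43608749 0.33224077 0.055     ]
```

View pics/w2.png

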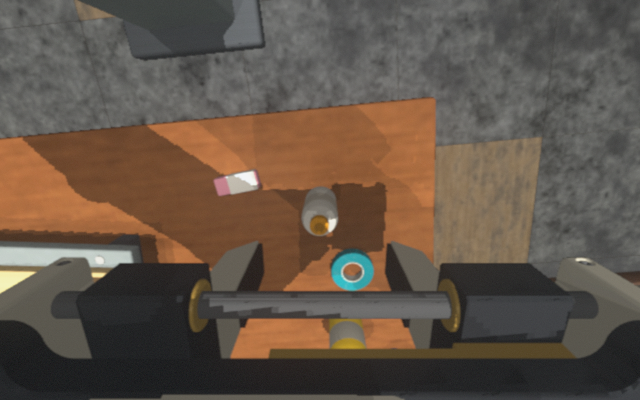

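Tip seen at (319,226), predicted (317,225), so the estimate holds. Correcting laterally and descending.

Call:
send_rows --increments '[[7.0,[-0.8,-0.4,1.5],[0,0,0]],[7.0,[0,0,3.5],[0,0,0]],[7.0,[0,0,4],[0,0,0]],[7.0,[0,0,2.3],[0,0,0]],[7.0,[0,0,0.9],[0,0,0]]]'

```text
clock: 2.3
position: [0.4336, 0.323, 0.0293]
ee_rot: [-0.148, -3.137, 0.001]
force: [0.1, -0.6, 0.2]
width: 0.759
gripper_force: 0.0
```

Call:
send_rows --increments '[[7.0,[0,0,0],[0,0,0]],[7.0,[0,0,0],[0,0,0]]]'

```text
clock: 2.5
position: [0.4349, 0.3235, 0.0315]
ee_rot: [0.149, 3.136, 0.003]
force: [0.5, 0.3, -0.2]
width: 0.76
gripper_force: 0.0
```

Call:
send_rows --increments '[[7.0,[0.32,-0.15,0.3],[0,0,0]],[2.5,[0,0,0],[0,0,0]],[2.5,[0,0,0],[0,0,0]],[2.5,[0,0,0],[0,0,0]],[2.5,[0,0,0],[0,0,0]]]' --force 20

```text
clock: 3.0
position: [0.4307, 0.3213, 0.0269]
ee_rot: [0.149, 3.138, 0.0]
force: [-0.5, -0.3, -0.1]
width: 0.464
gripper_force: 0.0
```

Call:
send_rows --increments '[[2.5,[0,0,0],[0,0,0]],[2.5,[0,0,0],[0,0,0]]]'

```text
clock: 3.2
position: [0.4306, 0.3212, 0.0268]
ee_rot: [0.149, 3.138, -0.0]
force: [-0.0, -1.2, 0.7]
width: 0.334
gripper_force: 20.0
```

Call:
send_rows --increments '[[2.5,[0,0,-3],[0,0,0]],[2.5,[0,0,-4.5],[0,0,0]],[2.5,[0,0,-4.5],[0,0,0]],[2.5,[-2.5,-4,-1],[0,0,0]],[2.5,[-2.5,-4,-1],[0,0,0]]]'

```text
clock: 3.7
position: [0.4732, 0.2375, 0.1684]
ee_rot: [0.142, 3.136, 0.003]
force: [0.8, -1.2, -0.9]
width: 0.336
gripper_force: 20.0
```

Call:
send_rows --increments '[[2.5,[-2.2,-3.9,-2],[0,0,0]],[2.5,[-2.2,-3.9,-2],[0,0,0]],[2.5,[-2.2,-3.9,-2],[0,0,0]],[2.5,[-2.2,-3.9,-2],[0,0,0]],[2.5,[-2.2,-3.9,-2],[0,0,0]]]'

```text
clock: 4.2
position: [0.564, 0.0304, 0.2675]
ee_rot: [-0.149, -3.138, -0.0]
force: [1.2, 0.8, -0.5]
width: 0.336
gripper_force: 20.0
```

Call:
send_rows --increments '[[2.5,[0,0,0],[0,0,0]],[2.5,[0,0,0],[0,0,0]],[2.5,[0,0,0],[0,0,0]]]'

```text
clock: 4.5
position: [0.5631, 0.0334, 0.266]
ee_rot: [-0.147, -3.137, -0.001]
force: [-0.2, 0.7, -2.2]
width: 0.34
gripper_force: 20.0
```

Run:
```python
from h import *
from cell import arm
o=arm.observe();print(o["position"],o["ee_rot"],o["width"],o["gripper_force"],abs(o["dq"]).max())
snap(arm,"wrist","w3")
```

```text
[0.56306677 0.03342507 0.26598596] [-1.46930706e-01 -3.13659947e+00 -7.37290989e-04] 0.33995148860467495 19.98997302628993 0.014356965552030983
```

View pics/w3.png

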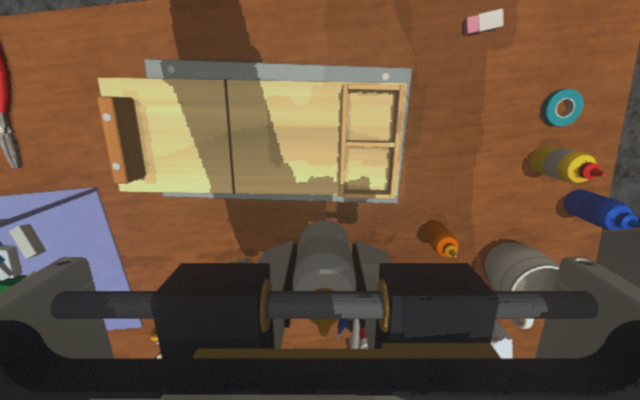

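Wrist view: plank with line from (227,80) to (234,193), bar at (110,140), crate rim corners near (342,84), (405,85), (398,197), (341,194), stand end corners (411,68) and (397,203).

```bash
cat > m.py <<'E'
from h import *
np.set_printoptions(precision=4,suppress=True)
im,p=load("w3");g=cv2.cvtColor(im,cv2.COLOR_RGB2GRAY).astype(np.float32)
pts=[]
for r in range(86,188):
    c0=227+(r-80)*7/113;c=int(round(c0));s=g[r,c-6:c+7];k=np.argmin(s)
    b=np.median(s);w=np.clip(b-s-8,0,None);
    if w.sum()>20: pts.append(((w*np.arange(c-6,c+7)).sum()/w.sum(),r))
vx,vy,x0,y0=cv2.fitLine(np.float32(pts),cv2.DIST_HUBER,0,.01,.01).ravel()
at=lambda r:(x0+vx/vy*(r-y0),r)
A=onplane(p,at(80),.062);B=onplane(p,at(193),.062);print("line",len(pts),A,B,"len",np.linalg.norm(A-B),"xdir deg",np.degrees(np.arctan2(*(A-B)[[0,1]]*[-1,1]))) 
d=(B-A)/np.linalg.norm(B-A);xd=np.array([-d[1],d[0],0]);print("across",d,"plank x",xd,"yaw",np.degrees(np.arctan2(xd[1],xd[0])))
def sub(guess):
    q=np.float32(guess).reshape(-1,1,2).copy();cv2.cornerSubPix(g.astype(np.uint8),q,(4,4),(-1,-1),(3,50,.01));return q.reshape(-1,2)
st=[(411,68),(397,203),(146,60)];cr=[(342,84),(405,85),(398,197),(341,194)];bar=[(100,97),(112,97),(125,183),(120,184)]
for n,G,z in(("stand",st,.05),("crate",cr,.084),("bar",bar,.102)):
    q=sub(G);P=np.array([onplane(p,u,z) for u in q]);print(n,q.tolist());print(P);print(np.linalg.norm(np.diff(P,axis=0),axis=1))
E
python3 m.py
```

```text
line 102 [ 0.4457 -0.0627  0.062 ] [ 0.5731 -0.0768  0.062 ] len 0.12819750463353177 xdir deg 83.67073394068578
across [ 0.9939 -0.1102  0.    ] plank x [0.1102 0.9939 0.    ] yaw 83.67073394068578
stand [[411.62646484375, 68.67105102539062], [396.86297607421875, 202.7197723388672], [144.26287841796875, 58.809478759765625]]
[[ 0.4523  0.1435  0.05  ]
 [ 0.6083  0.1239  0.05  ]
 [ 0.4148 -0.1507  0.05  ]]
[0.1572 0.3359]
crate [[343.0925598144531, 82.38250732421875], [408.838134765625, 86.86481475830078], [397.50714111328125, 193.2364501953125], [341.0, 194.0]]
[[0.4613 0.0641 0.084 ]
 [0.4719 0.1313 0.084 ]
 [0.5852 0.1175 0.084 ]
 [0.5801 0.0529 0.084 ]]
[0.068  0.1141 0.0647]
bar [[100.57659149169922, 95.2038803100586], [111.29936218261719, 96.24046325683594], [126.94393157958984, 183.08399963378906], [117.75891876220703, 183.6503448486328]]
[[ 0.4519 -0.1754  0.102 ]
 [ 0.4538 -0.1652  0.102 ]
 [ 0.5412 -0.1753  0.102 ]
 [ 0.5409 -0.1853  0.102 ]]
[0.0104 0.088  0.01  ]
```

Run:
```python
import cv2,numpy as np
a=cv2.imread("pics/w3.png");b=cv2.imread("pics/w1.png")
c=np.zeros((600,800,3),np.uint8)
c[:480,:330]=cv2.resize(a[60:220,320:430],None,fx=3,fy=3,interpolation=cv2.INTER_CUBIC)
c[:480,335:605]=cv2.resize(a[60:220,90:180],None,fx=3,fy=3,interpolation=cv2.INTER_CUBIC)
c[:450,610:797]=cv2.resize(b[140:290,70:180],(187,450)) if 0 else cv2.resize(b[140:290,70:180],(187,255))[:255].repeat(1,0) if 0 else np.pad(cv2.resize(b[140:290,70:180],(187,255)),((0,195),(0,0),(0,0)))
cv2.imwrite("pics/v2.png",c)
```

```text
(no output)
```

View pics/v2.png

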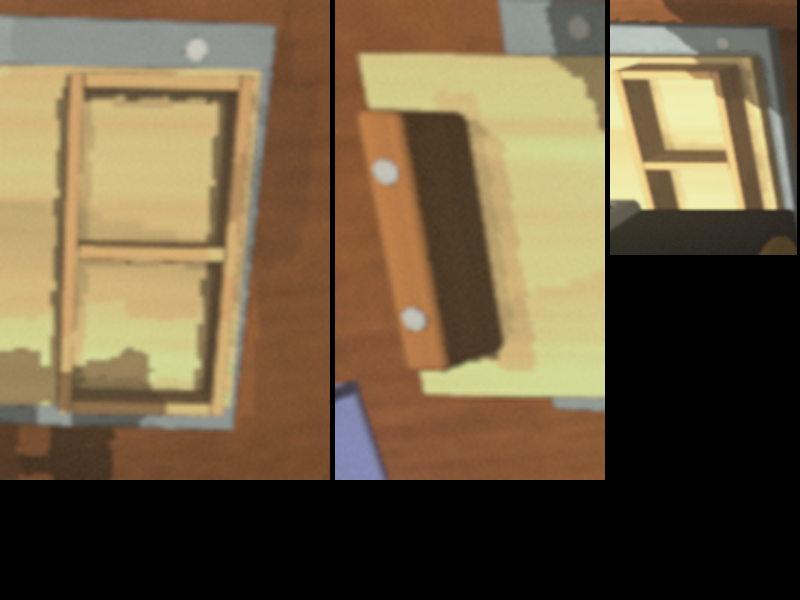

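Run:
```python
from h import *
np.set_printoptions(precision=4,suppress=True)
_,p=load("w3");_,p1=load("w1")
cr=[(343.3,84.3),(404.7,84.3),(394.3,198),(340.7,196.7)]
P=np.array([onplane(p,u,.084) for u in cr]);print("crate",P,P.mean(0),np.linalg.norm(P-np.roll(P,1,0),axis=1))
for a,b in(((343.3,84.3),(75.9,182.4)),((404.7,84.3),(153.5,174))):print("tri",tri([(p,a),(p1,b)]))
br=[(97.7,96.7),(111.7,97.3),(126.7,183.3),(113.3,183)]
P=np.array([onplane(p,u,.102) for u in br]);print("bar",P,P.mean(0),np.linalg.norm(P-np.roll(P,1,0),axis=1))
pe=[(97.7,77.7),(119,191.7)];P=np.array([onplane(p,u,.062) for u in pe]);print("plank in end",P,P.mean(0),np.linalg.norm(P[0]-P[1]))
# stand corners from crop
st=[(412,68.3),(397,203)];P=np.array([onplane(p,u,.05) for u in st]);print("stand",P,P.mean(0),np.linalg.norm(P[0]-P[1]))
e=P[1]-P[0];print("stand yaw",np.degrees(np.arctan2(e[0],-e[1])))
M=np.array([.5094,-.0698]);x=np.array([.1102,.9939]);y=np.array([-x[1],x[0]])
print("model: crate",M+.16*x,"c1",M+.16*x+.0295*y,"c2",M+.16*x-.0295*y,"bar",M-.11*x,"innerend",M-.14*x)
n=np.array([-e[1],e[0]]);n/=np.linalg.norm(n);print("stand n",n,"line rel edge",(M-P.mean(0)[:2])@n,(M-P.mean(0)[:2])@np.array([-n[1],n[0]]))
for c,z in((.0295,.062),(-.0295,.062)):
    print(proj(p,np.r_[M+.16*x+c*y,z]))
```

```text
crate [[0.4632 0.0642 0.084 ]
 [0.469  0.1271 0.084 ]
 [0.5906 0.1137 0.084 ]
 [0.5833 0.0523 0.084 ]] [0.5265 0.0893 0.084 ] [0.1207 0.0632 0.1223 0.0618]
tri (array([0.4638, 0.0649, 0.0768]), [np.float64(0.0010372515926152604), np.float64(0.0010372515926154059)])
tri (array([0.4681, 0.1343, 0.0553]), [np.float64(2.531399652640194e-05), np.float64(2.5313996526306427e-05)])
bar [[ 0.453  -0.1787  0.102 ]
 [ 0.4548 -0.1651  0.102 ]
 [ 0.5415 -0.1757  0.102 ]
 [ 0.5398 -0.1899  0.102 ]] [ 0.4973 -0.1773  0.102 ] [0.0875 0.0137 0.0873 0.0143]
plank in end [[ 0.4305 -0.2     0.062 ]
 [ 0.5585 -0.2153  0.062 ]] [ 0.4945 -0.2077  0.062 ] 0.12887789674903735
stand [[0.452  0.1439 0.05  ]
 [0.6087 0.1241 0.05  ]] [0.5303 0.134  0.05  ] 0.15794944682255058
stand yaw 82.78066394392084
model: crate [0.527  0.0892] c1 [0.4977 0.0925] c2 [0.5564 0.086 ] bar [ 0.4973 -0.1791] innerend [ 0.494  -0.2089]
stand n [0.1257 0.9921] line rel edge -0.20480111183656088 -0.004870016324080262
[369.3613 115.6012]
[366.2477 167.2193]
```

Measurements agree (crate centre from corners and from line match within 1 mm; line height agrees between side and wrist). Small bottle → cell_2 at (0.556, 0.086).

Call:
send_rows --increments '[[2.5,[0.6,2.6,0],[0,0,0]],[2.5,[0.56,2.58,1],[0,0,0]],[2.5,[0,0,4],[0,0,0]],[2.5,[0,0,4],[0,0,0]],[2.5,[0,0,3],[0,0,0]]]'

```text
clock: 5.05
position: [0.5553, 0.0867, 0.1441]
ee_rot: [-0.144, -3.136, 0.0]
force: [-0.3, 0.3, -0.9]
width: 0.335
gripper_force: 20.0
```

Call:
send_rows --increments '[[2.5,[0,0,1.5],[0,0,0]],[2.5,[0,0,0],[0,0,0]],[2.5,[0,0,0],[0,0,0]],[2.5,[0,0,0],[0,0,0]]]'

```text
clock: 5.45
position: [0.5578, 0.0856, 0.1329]
ee_rot: [0.147, 3.136, 0.001]
force: [-0.4, 0.2, 0.1]
width: 0.335
gripper_force: 20.0
```

Call:
send_rows --increments '[[2.5,[0.1,0,1.5],[0,0,0]],[2.5,[0,0,1.5],[0,0,0]],[2.5,[0,0,0.8],[0,0,0]],[2.5,[0,0,0.3],[0,0,0]],[2.5,[0,0,0],[0,0,0]]]'

```text
clock: 5.95
position: [0.5564, 0.0851, 0.0911]
ee_rot: [0.149, 3.138, 0.0]
force: [0.3, 0.5, -0.8]
width: 0.338
gripper_force: 20.0
```

Call:
send_rows --increments '[[2.5,[0,0,0],[0,0,0]],[2.5,[0,0,0],[0,0,0]]]'

```text
clock: 6.15
position: [0.5567, 0.0851, 0.0914]
ee_rot: [0.149, 3.137, 0.001]
force: [-0.1, -0.1, -1.8]
width: 0.338
gripper_force: 20.0
```

Call:
send_rows --increments '[[2.5,[0,0,0.2],[0,0,0]],[2.5,[0,0,0],[0,0,0]],[3.5,[0,0,0],[0,0,0]],[4.5,[0,0,0],[0,0,0]],[5.5,[0,0,0],[0,0,0]]]'

```text
clock: 6.65
position: [0.5563, 0.085, 0.0888]
ee_rot: [0.149, 3.138, 0.0]
force: [0.2, -0.1, 0.5]
width: 0.505
gripper_force: 0.0
```

Call:
send_rows --increments '[[5.5,[0,0,0],[0,0,0]],[5.5,[0,0,0],[0,0,0]],[5.5,[0,0,-2],[0,0,0]],[5.5,[0,0,-4],[0,0,0]],[6.5,[0,0,-4],[0,0,0]]]'

```text
clock: 7.15
position: [0.5556, 0.0848, 0.1894]
ee_rot: [-0.149, -3.136, 0.001]
force: [0.6, 0.2, 0.2]
width: 0.65
gripper_force: 0.0
```

Call:
send_rows --increments '[[7.0,[0,3,-3],[0,0,0]],[7.0,[0,4.5,0],[0,0,0]],[7.0,[0,4.5,0],[0,0,0]],[7.0,[0,4.5,0],[0,0,0]],[7.0,[0,4.5,0],[0,0,0]]]'

```text
clock: 7.65
position: [0.576, 0.2958, 0.2189]
ee_rot: [0.149, 3.138, 0.0]
force: [0.9, -0.5, -0.5]
width: 0.768
gripper_force: 0.0
```

Call:
send_rows --increments '[[7.0,[0.1,4.2,0],[0,0,0]],[7.0,[0,0,3],[0,0,0]],[7.0,[0,0,3],[0,0,0]],[7.0,[0,0,0],[0,0,0]],[7.0,[0,0,0],[0,0,0]]]'

```text
clock: 8.15
position: [0.579, 0.3356, 0.159]
ee_rot: [-0.15, -3.137, 0.001]
force: [-0.5, 0.4, 0.6]
width: 0.761
gripper_force: 0.0
```

Run:
```python
from h import *
from cell import arm
np.set_printoptions(precision=4,suppress=True)
im,p=snap(arm,"wrist","w4");o=arm.observe();print(o["position"],o["ee_rot"])
print("pred",proj(p,[.5785,.3365,.081]))
uv,a,st=blob(im,(10,150,80),(25,255,255),(250,150,400,300));print(uv,a,st,onplane(p,uv,.081))
im,p=snap(arm,"side","s4");im2,p2=snap(arm,"scene","c4")
c=np.zeros((400,800,3),np.uint8)
c[:400,:400]=cv2.resize(im[170:270,290:390],None,fx=4,fy=4)[...,::-1];q=proj(p2,[.55,.09,.1]).astype(int);print(q,p2 is None)
x,y=max(q[0]-50,0),max(q[1]-50,0);c[:,400:]=cv2.resize(im2[y:y+100,x:x+100],(400,400))[...,::-1];cv2.imwrite("pics/v4.png",c)
```

```text
[0.5798 0.3359 0.1601] [0.1499 3.1369 0.0011]
pred [323.2819 211.1399]
[323.9973 212.1885] 366 [314 202  21  22] [0.5795 0.337  0.081 ]
[307 218] False
```

View pics/v4.png

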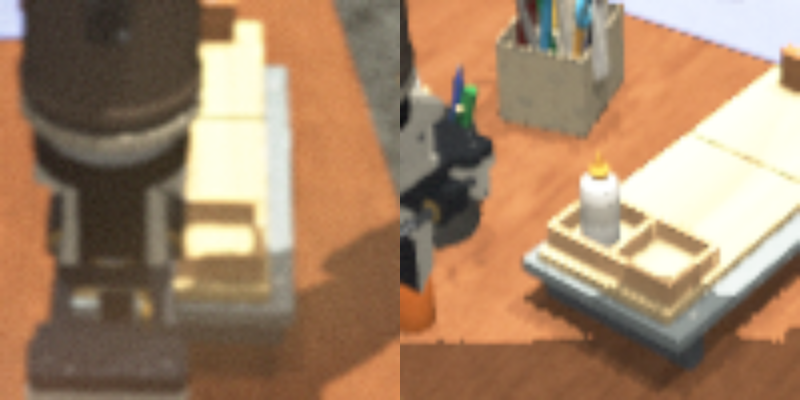

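The small bottle stands upright in the far cell (scene crop (600,205)). Now descending on the yellow bottle.

Call:
send_rows --increments '[[7.0,[0.1,0.1,3.5],[0,0,0]],[7.0,[0,0,4],[0,0,0]],[7.0,[0,0,3],[0,0,0]],[7.0,[0,0,1.6],[0,0,0]],[7.0,[0,0,0.6],[0,0,0]]]'

```text
clock: 8.8
position: [0.5782, 0.3369, 0.0312]
ee_rot: [-0.149, -3.137, 0.001]
force: [-0.3, -0.2, -0.1]
width: 0.761
gripper_force: 0.0
```

Call:
send_rows --increments '[[7.0,[0,0,0],[0,0,0]],[7.0,[0,0,0],[0,0,0]],[3.0,[0,0,0],[0,0,0]],[3.0,[0,0,0],[0,0,0]],[3.0,[0,0,0],[0,0,0]]]'

```text
clock: 9.3
position: [0.5785, 0.3373, 0.0325]
ee_rot: [0.149, 3.137, 0.001]
force: [-0.0, 0.2, 0.0]
width: 0.549
gripper_force: 0.0
```

Call:
send_rows --increments '[[3.0,[0,0,0],[0,0,0]],[3.0,[0,0,0],[0,0,0]],[3.0,[0,0,0],[0,0,0]]]'

```text
clock: 9.6
position: [0.5783, 0.337, 0.0319]
ee_rot: [0.149, 3.138, 0.0]
force: [0.2, 0.4, 2.1]
width: 0.405
gripper_force: 20.0
```

Call:
send_rows --increments '[[3.0,[0,0,-3],[0,0,0]],[3.0,[0,0,-4.5],[0,0,0]],[3.0,[0,0,-4.5],[0,0,0]],[3.0,[0,0,-4.5],[0,0,0]],[3.0,[1,-3,-1.5],[0,0,0]]]'

```text
clock: 10.1
position: [0.5671, 0.3131, 0.2165]
ee_rot: [0.142, 3.132, 0.01]
force: [0.6, 0.2, -1.4]
width: 0.401
gripper_force: 20.0
```

Call:
send_rows --increments '[[3.0,[0.94,-4.42,0],[0,0,0]],[3.0,[0.94,-4.42,0],[0,0,0]],[3.0,[0.94,-4.42,0],[0,0,0]],[3.0,[0.94,-4.42,0],[0,0,0]],[3.0,[0.94,-4.42,0],[0,0,0]]]'

```text
clock: 10.6
position: [0.4966, 0.0909, 0.2116]
ee_rot: [-0.149, -3.138, -0.0]
force: [1.3, 0.4, -0.3]
width: 0.402
gripper_force: 20.0
```

Call:
send_rows --increments '[[3.0,[0,0,0],[0,0,0]],[3.0,[0,0,2],[0,0,0]],[3.0,[0,0,2],[0,0,0]],[3.0,[0,0,0],[0,0,0]],[3.0,[0,0,0],[0,0,0]]]'

```text
clock: 11.1
position: [0.4975, 0.0928, 0.1718]
ee_rot: [-0.149, -3.137, 0.0]
force: [0.3, -0.0, -1.3]
width: 0.402
gripper_force: 20.0
```

Call:
send_rows --increments '[[3.0,[0,0,2.5],[0,0,0]],[3.0,[0,0,2.2],[0,0,0]],[3.0,[0,0,1.5],[0,0,0]],[3.0,[0,0,0.8],[0,0,0]],[3.0,[0,0,0.4],[0,0,0]]]'

```text
clock: 11.6
position: [0.498, 0.0929, 0.0979]
ee_rot: [0.149, 3.138, 0.0]
force: [0.3, 0.2, -1.4]
width: 0.405
gripper_force: 20.0
```

Call:
send_rows --increments '[[3.0,[0,0,0.1],[0,0,0]],[3.0,[0,0,0],[0,0,0]],[3.0,[0,0,0],[0,0,0]]]'

```text
clock: 11.9
position: [0.4982, 0.0928, 0.0974]
ee_rot: [0.149, 3.137, 0.001]
force: [0.2, -0.6, -0.9]
width: 0.405
gripper_force: 20.0
```

Call:
send_rows --increments '[[3.0,[0,0,0.32],[0,0,0]],[3.0,[0,0,0],[0,0,0]],[4.0,[0,0,0],[0,0,0]],[5.0,[0,0,0],[0,0,0]],[6.0,[0,0,0],[0,0,0]]]'

```text
clock: 12.4
position: [0.4976, 0.0926, 0.0935]
ee_rot: [-0.149, -3.138, 0.0]
force: [-0.1, 0.0, 0.6]
width: 0.561
gripper_force: 0.0
```

Call:
send_rows --increments '[[6.0,[0,0,0],[0,0,0]],[6.0,[0,0,0],[0,0,0]],[6.0,[0,0,-2],[0,0,0]],[6.0,[0,0,-4],[0,0,0]],[6.0,[0,0,-4.5],[0,0,0]]]'

```text
clock: 12.9
position: [0.4966, 0.0923, 0.1988]
ee_rot: [-0.149, -3.135, 0.002]
force: [1.5, 1.1, 0.1]
width: 0.652
gripper_force: 0.0
```

Call:
send_rows --increments '[[6.0,[0,0,-3],[0,0,0]],[6.0,[-1,-4,0],[0,0,0.015]],[6.0,[-1,-4,0],[0,0,0]],[6.0,[0,0,0],[0,0,0]],[6.0,[0,0,0],[0,0,0]]]'

```text
clock: 13.4
position: [0.5093, 0.01, 0.2285]
ee_rot: [-0.176, -3.137, -0.0]
force: [-0.6, 0.8, -0.9]
width: 0.652
gripper_force: 0.0
```

Run:
```python
from h import *
from cell import arm
o=arm.observe();print(o["position"],o["ee_rot"],o["clock"])
snap(arm,"wrist","w5");snap(arm,"scene","c5");snap(arm,"side","s5")
a=cv2.imread("pics/w5.png");b=cv2.imread("pics/c5.png");d=cv2.imread("pics/s5.png")
c=np.zeros((600,800,3),np.uint8);c[:400,:640]=a
c[400:,:200]=cv2.resize(b[168:268,257:357],(200,200));c[400:,210:410]=cv2.resize(d[150:250,285:385],(200,200))
cv2.imwrite("pics/v5.png",c)
```

```text
[0.50929074 0.01004805 0.22851701] [-1.76493310e-01 -3.13656158e+00 -6.67708079e-05] 13.4
```

View pics/v5.png

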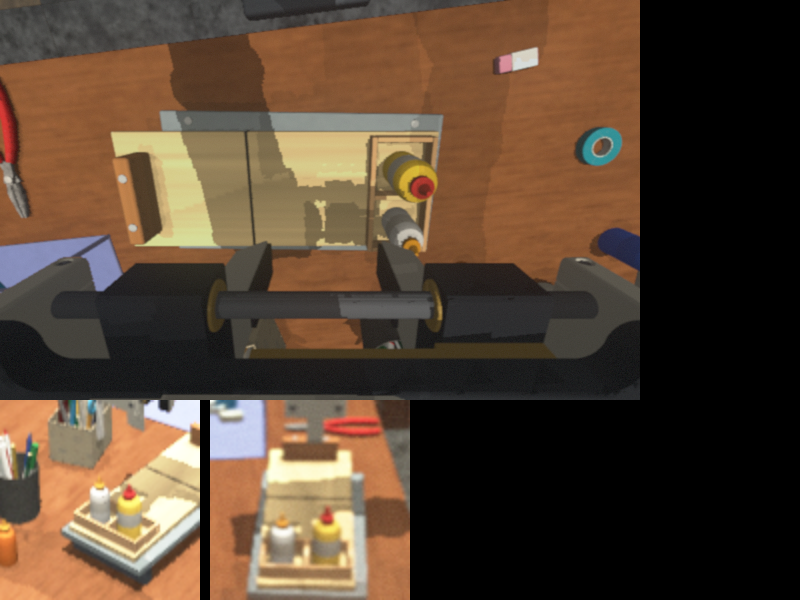

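Both bottles stand upright in the crate. Before going to the bar, I'll re-check the line and locate the purple panel near the bar.

Run:
```python
from h import *
np.set_printoptions(precision=4,suppress=True)
im,p=load("w5");g=cv2.cvtColor(im,cv2.COLOR_RGB2GRAY).astype(float)
pts=[]
for r in range(138,242):
    c=int(round(248.5+(r-132)*5/115));s=g[r,c-6:c+7];w=np.clip(np.median(s)-s-8,0,None)
    if w.sum()>20: pts.append(((w*np.arange(c-6,c+7)).sum()/w.sum(),r))
vx,vy,x0,y0=cv2.fitLine(np.float32(pts),cv2.DIST_HUBER,0,.01,.01).ravel()
A,B=[onplane(p,(x0+vx/vy*(r-y0),r),.062) for r in(132,247)];d=(B-A)/np.linalg.norm(B-A)
print(A,B,(A+B)/2,np.linalg.norm(A-B),"yaw",np.degrees(np.arctan2(d[0],-d[1])))
br=[(113,157),(128,155),(143,244),(128,243)];P=np.array([onplane(p,u,.102) for u in br]);print("bar",P.mean(0))
_,p3=load("w3");_,s=load("side0")
print("stand corner",onplane(p,(442,114.5),.05))
print("panel corner w3/w5 at z0",onplane(p3,(97,190),0),onplane(p,(105,237),0),tri([(p3,(97,190)),(p,(105,237))]))
print("side panel bottom",onplane(s,(313,150),0),"mat corner",onplane(s,(312,178),0))
for z in(.1,.2,.3): print(z,onplane(s,(310,68),z))
```

```text
[ 0.4453 -0.0627  0.062 ] [ 0.5747 -0.0771  0.062 ] [ 0.51   -0.0699  0.062 ] 0.13025259075894915 yaw 83.67294210235715
bar [ 0.4952 -0.1771  0.102 ]
stand corner [0.4513 0.1424 0.05  ]
panel corner w3/w5 at z0 [ 0.5666 -0.2901 -0.    ] [ 0.5656 -0.2957  0.    ] (array([ 0.5677, -0.2978, -0.0061]), [np.float64(0.002320702705063204), np.float64(0.002320702705063276)])
side panel bottom [ 0.5503 -0.5047  0.    ] mat corner [ 0.5646 -0.296   0.    ]
0.1 [ 0.5278 -1.2106  0.1   ]
0.2 [ 0.5401 -0.8944  0.2   ]
0.3 [ 0.5525 -0.5782  0.3   ]
```

Call:
send_rows --increments '[[5.0,[-0.24,-4.7,0],[0,0,0]],[5.0,[-0.24,-4.7,0],[0,0,0]],[5.0,[-0.24,-4.7,0],[0,0,0]],[5.0,[-0.24,-4.8,0],[0,0,0]],[5.0,[0,0,3],[0,0,0]]]'

```text
clock: 14.05
position: [0.4995, -0.1853, 0.2015]
ee_rot: [0.183, 3.129, -0.007]
force: [1.2, 0.3, -0.4]
width: 0.545
gripper_force: 0.0
```

Call:
send_rows --increments '[[5.0,[0,0,4],[0,0,0]],[5.0,[0,0,2.5],[0,0,0]],[5.0,[0,0,0],[0,0,0]],[5.0,[0,0,0],[0,0,0]],[5.0,[0,0,0],[0,0,0]]]'

```text
clock: 14.55
position: [0.4994, -0.1777, 0.135]
ee_rot: [0.171, 3.135, -0.0]
force: [0.3, -0.4, -1.0]
width: 0.543
gripper_force: 0.0
```

Call:
send_rows --increments '[[5.0,[0.17,-0.15,2],[0,0,0]],[5.0,[0,0,2],[0,0,0]],[5.0,[0,0,1.5],[0,0,0]],[5.0,[0,0,0.8],[0,0,0]],[5.0,[0,0,0.3],[0,0,0]]]'

```text
clock: 15.05
position: [0.4969, -0.1791, 0.0679]
ee_rot: [0.172, 3.136, -0.0]
force: [-0.6, 0.4, 0.0]
width: 0.545
gripper_force: 0.0
```

Call:
send_rows --increments '[[5.0,[0,0,0],[0,0,0]],[5.0,[0,0,0],[0,0,0]],[5.0,[0,0,0],[0,0,0]]]'

```text
clock: 15.35
position: [0.4968, -0.1794, 0.0683]
ee_rot: [0.172, 3.136, -0.0]
force: [-1.0, -0.0, -0.0]
width: 0.546
gripper_force: 0.0
```

Call:
send_rows --increments '[[3.0,[0,0,0],[0,0,0]],[2.2,[0,0,0],[0,0,0]],[1.0,[0,0,0],[0,0,0]],[1.0,[0,0,0],[0,0,0]],[1.0,[0,0,0],[0,0,0]]]' --force 50

```text
clock: 15.85
position: [0.4963, -0.1797, 0.0675]
ee_rot: [0.173, 3.137, -0.001]
force: [0.2, -0.8, -0.7]
width: 0.17
gripper_force: 50.0
```

Call:
send_rows --increments '[[1.0,[0,0,0],[0,0,0]],[1.0,[0,0,0],[0,0,0]],[1.0,[0,0,0],[0,0,0]]]'

```text
clock: 16.15
position: [0.4963, -0.1797, 0.0675]
ee_rot: [0.173, 3.137, -0.001]
force: [-0.5, -3.4, -1.5]
width: 0.168
gripper_force: 50.0
```

```bash
cat > ln.py <<'E'
from h import *
from cell import arm
import sys
np.set_printoptions(precision=4,suppress=True)
def linefit(im,p,M,x,z=.062):
    y=np.array([-x[1],x[0]]);g=cv2.cvtColor(im,cv2.COLOR_RGB2GRAY).astype(float);pts=[]
    for s in np.linspace(.055,-.055,70):
        if s<-.035 and 0: continue
        u=proj(p,np.r_[M+s*y,z]);r=int(round(u[1]));c=int(round(u[0]))
        w=g[r,c-9:c+10];q=np.clip(np.median(w)-w-12,0,None)
        k=np.argmin(w)
        if q.sum()>25 and 2<k<16:
            q[:max(0,k-3)]=0;q[k+4:]=0;pts.append(((q*np.arange(c-9,c+10)).sum()/q.sum(),r))
    P=np.array([onplane(p,t,z)[:2] for t in pts],np.float32)
    vx,vy,a,b=cv2.fitLine(P,cv2.DIST_HUBER,0,.0005,.01).ravel();d=np.array([vx,vy])*np.sign(vx)
    return len(P),np.array([a,b]),d,np.array([-d[1],d[0]])
E
python3 - <<'E'
from ln import *
o=arm.observe();print(o["position"],o["ee_rot"],o["width"],o["gripper_force"],o["force"])
im,p=snap(arm,"wrist","w6")
print(linefit(im,p,np.array([.51,-.07]),np.array([.1102,.9939])))
im,p=snap(arm,"side","s6");print(proj(p,[.51,-.07,.062]))
E
```

```text
[ 0.4963 -0.1797  0.0675] [ 0.1733  3.1367 -0.0007] 0.16776746296434664 49.99961972236633 [-0.5148 -3.4138 -1.4826]
(58, array([ 0.502, -0.069], dtype=float32), array([ 0.994 , -0.1097], dtype=float32), array([0.1097, 0.994 ], dtype=float32))
[333.3656 199.0004]
```

Grip is firm (50 N, width 15.4 mm) and the plank hasn't moved. It needs to slide about 205 mm along tool y. I'll start slowly.

Call:
send_rows --increments '[[1.0,[0,0.3,0.05],[0,0,0]],[1.0,[0,0.7,0],[0,0,0]],[1.0,[0,1.0,0],[0,0,0]],[1.0,[0,1.0,0],[0,0,0]],[1.0,[0,1.0,0],[0,0,0]]]' --force 55

```text
clock: 16.75
position: [0.5011, -0.1405, 0.0675]
ee_rot: [0.174, 3.136, -0.002]
force: [-0.8, -6.8, 3.4]
width: 0.172
gripper_force: 55.0
```

Call:
send_rows --increments '[[1.0,[0,1.0,0],[0,0,0]],[1.0,[0,1.0,0],[0,0,0]],[1.0,[0,1.0,0],[0,0,0]],[1.0,[0,1.0,0],[0,0,0]],[1.0,[0,1.0,0],[0,0,0]]]'

```text
clock: 17.25
position: [0.5065, -0.0908, 0.0675]
ee_rot: [0.174, 3.136, -0.002]
force: [-1.4, -7.7, 3.8]
width: 0.172
gripper_force: 55.0
```

Call:
send_rows --increments '[[1.0,[0,1.0,0],[0,0,0]],[1.0,[0,1.0,0],[0,0,0]],[1.0,[0,0.8,0],[0,0,0]],[1.0,[0,0.4,0],[0,0,0]],[1.0,[0,0,0],[0,0,0]]]'

```text
clock: 17.75
position: [0.5101, -0.058, 0.0675]
ee_rot: [0.172, 3.136, -0.0]
force: [-0.9, -2.8, 5.0]
width: 0.173
gripper_force: 55.0
```

Run:
```python
from ln import *
o=arm.observe();print(o["position"],o["ee_rot"],o["width"],o["gripper_force"],o["force"],o["ft_torque"])
R=Ro.from_rotvec(o["ee_rot"]).as_matrix();print(R.T.tolist())
im,p=snap(arm,"wrist","w7")
M=np.array([.51,-.07])+(o["position"]-[.4963,-.1797,.0675])[:2]
n,c,d,x=linefit(im,p,M,np.array([.11,.994]));print(n,c,d,x,M)
```

```text
[ 0.5101 -0.058   0.0675] [ 0.1721  3.136  -0.0004] 0.17284173211290854 55.00126540660858 [-0.9484 -2.7934  4.9563] [-0.5696  0.1877  0.0339]
[[-0.9939954716978695, 0.10941722726011927, -0.0009341428356360602], [0.10941745870893121, 0.9939958650043307, -0.0002002098195717798], [0.000906627712617871, -0.0003012191891902491, -0.9999995436464914]]
58 [0.5092 0.0534] [ 0.9941 -0.1089] [0.1089 0.9941] [0.5238 0.0517]
```

Call:
send_rows --increments '[[1.0,[0,0.4,0],[0,0,0]],[1.0,[0,0.8,0],[0,0,0]],[1.0,[0,1.0,0.02],[0,0,0]],[1.0,[0,1.0,0],[0,0,0]],[1.0,[0,1.0,0.02],[0,0,0]]]'

```text
clock: 18.3
position: [0.5149, -0.0181, 0.0675]
ee_rot: [0.176, 3.135, -0.003]
force: [-2.1, -10.8, 12.6]
width: 0.169
gripper_force: 55.0
```

Call:
send_rows --increments '[[1.0,[0,1.0,0],[0,0,0]],[1.0,[0,0.8,0],[0,0,0]],[1.0,[0,0.5,0],[0,0,0]],[1.0,[0,0.3,0],[0,0,0]],[1.0,[0,0,0],[0,0,0]]]'

```text
clock: 18.8
position: [0.5178, 0.0084, 0.0675]
ee_rot: [0.174, 3.135, -0.002]
force: [-0.5, -7.5, 10.1]
width: 0.171
gripper_force: 55.0
```

Run:
```python
from ln import *
o=arm.observe();print(o["position"],o["ee_rot"],o["gripper_force"],o["force"],o["ft_torque"])
im,p=snap(arm,"wrist","w8");ims,ps=snap(arm,"side","s8");imc,pc=snap(arm,"scene","c8")
M=np.array([.51,-.07])+(o["position"]-[.4963,-.1797,.0675])[:2]
print(linefit(im,p,M,np.array([.109,.994])),M)
E_=[.5303,.134,.05]
print("proj near corner w",proj(p,[.452,.1437,.05]),"far",proj(p,[.6085,.124,.05]),"line",proj(p,np.r_[M,.062]))
def crop(im,p,X,h,w):
    q=proj(p,X).astype(int);x=min(max(q[0]-w,0),640-2*w);y=min(max(q[1]-h,0),400-2*h);print("origin",x,y);return im[y:y+2*h,x:x+2*w,::-1]
c=np.zeros((600,800,3),np.uint8)
c[:300,:400]=cv2.resize(crop(im,p,[.50,.134,.05],75,100),(400,300),interpolation=cv2.INTER_CUBIC)
c[:300,400:]=cv2.resize(crop(ims,ps,E_,45,60),(400,300),interpolation=cv2.INTER_CUBIC)
c[300:,:400]=cv2.resize(crop(imc,pc,E_,45,60),(400,300),interpolation=cv2.INTER_CUBIC)
cv2.imwrite("pics/v8.png",c)
```

```text
[0.5178 0.0084 0.0675] [ 0.1741  3.1352 -0.0017] 55.00530481338501 [-0.5421 -7.5155 10.0872] [-1.3391  0.3558  0.032 ]
(58, array([0.5295, 0.1183], dtype=float32), array([ 0.9939, -0.1101], dtype=float32), array([0.1101, 0.9939], dtype=float32)) [0.5315 0.1181]
proj near corner w [556.6637 109.4346] far [500.3198 344.9138] line [509.969  255.8349]
origin 429 120
origin 272 201
origin 245 196
```

View pics/v8.png

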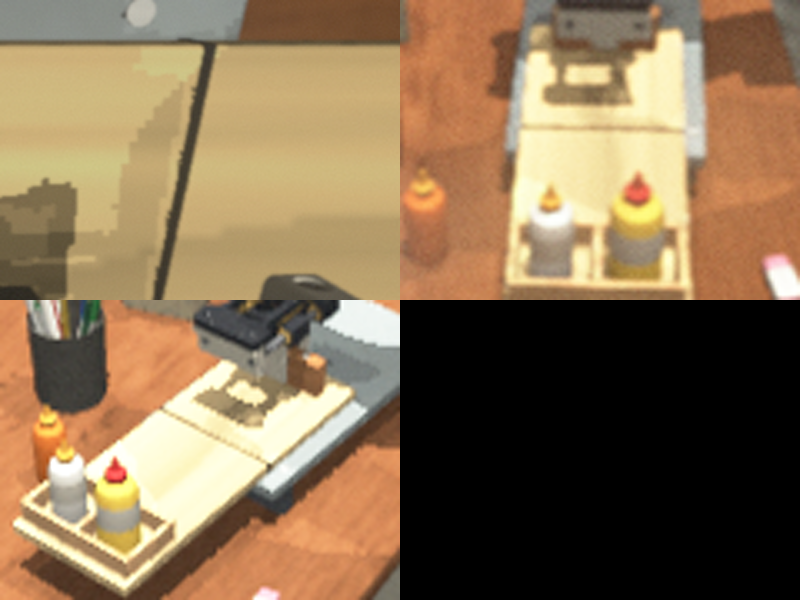

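Run:
```python
from ln import *
im,p=load("w8")
g=cv2.cvtColor(im,cv2.COLOR_RGB2LAB).astype(float)
E=[]
for r in range(112,139):
    c0=int(round(548.5+(140-r)*.2));s=g[r,c0-8:c0+9,1]  # a-channel: grey->brown
    d=np.clip(np.diff(s),0,None);d[d<3]=0
    if d.sum()>8: E.append(onplane(p,((d*np.arange(c0-7.5,c0+8.5)).sum()/d.sum(),r),.05)[:2])
E=np.array(E);print(len(E),E[0],E[-1])
n=np.array([.1257,.9921]);m0=np.array([.5303,.134])
print("edge pts rel. w3 edge along n",np.round((E-m0)@n*1000,1))
_,c,d,x=linefit(im,p,np.array([.5315,.1181]),np.array([.11,.994]))
M=c+d*(.5315-c[0])/d[0];print("M",M,"to go vs w3 edge",-(M-m0)@n,"vs now",np.median((E-M)@n),"lateral",(M-m0)@np.array([-n[1],n[0]]))
# side: line & stand edge
_,s=load("s8")
for uv in((272+525*.3,201+127*.3),(272+684*.3-120,201+128*.3)):pass
f=lambda a,b:(272+(a-400)*.3,201+b*.3)
for a,b in((525,127),(685,129)):print("side line",onplane(s,f(a,b),.062))
for a,b in((508,152),(704,158)):print("side edge",onplane(s,f(a,b),.05))
```

```text
27 [0.4532 0.1425] [0.467  0.1408]
edge pts rel. w3 edge along n [-1.3 -1.2 -1.2 -1.2 -1.1 -1.2 -1.1 -1.1 -1.1 -1.2 -1.3 -1.3 -1.1 -1.1
 -1.2 -1.2 -1.3 -1.1 -1.1 -1.2 -1.1 -1.3 -1.1 -1.3 -1.  -1.3 -1.2]
M [0.5315 0.1181] to go vs w3 edge 0.015630113736913212 vs now 0.014452150768270323 lateral -0.0031899633663725925
side line [0.5903 0.1131 0.062 ]
side line [0.4634 0.1249 0.062 ]
side edge [0.6048 0.1285 0.05  ]
side edge [0.4508 0.147  0.05  ]
```

To go: 14.5 mm (line and stand edge in the same wrist image), lateral −3 mm.

Call:
send_rows --increments '[[1.0,[0,0.3,0.02],[0,0,0]],[1.0,[0,0.5,0],[0,0,0]],[1.0,[0,0.4,0],[0,0,0]],[1.0,[0,0.2,0],[0,0,0]],[1.0,[0,0.1,0],[0,0,0]]]'

```text
clock: 19.45
position: [0.5196, 0.0221, 0.0675]
ee_rot: [0.176, 3.135, -0.003]
force: [-1.4, -11.6, 13.2]
width: 0.172
gripper_force: 55.0
```

Call:
send_rows --increments '[[1.0,[0,0,0],[0,0,0]],[1.0,[0,0,0],[0,0,0]],[1.0,[0,0,0],[0,0,0]]]'

```text
clock: 19.75
position: [0.5196, 0.0222, 0.0675]
ee_rot: [0.176, 3.135, -0.003]
force: [-1.5, -9.8, 13.1]
width: 0.173
gripper_force: 55.0
```

```bash
cat > fin.py <<'E'
from ln import *
o=arm.observe();print(o["clock"],o["position"],o["ee_rot"],o["gripper_force"],o["force"],o["ft_torque"],abs(o["dq"]).max())
im,p=snap(arm,"wrist",sys.argv[1]);ims,ps=snap(arm,"side",sys.argv[1]+"s");snap(arm,"scene",sys.argv[1]+"c")
G=np.array([.5315,.1181])+(o["position"]-[.5178,.0084,.0675])[:2]
g=cv2.cvtColor(im,cv2.COLOR_RGB2LAB).astype(float);n=np.array([.1257,.9921]);E=[]
P0=proj(p,[.4532,.1425,.05]);P1=proj(p,[.467,.1408,.05])
for r in range(int(P0[1])+2,int(P1[1])-2):
    c0=int(round(P0[0]+(r-P0[1])*(P1[0]-P0[0])/(P1[1]-P0[1])));s=g[r,c0-8:c0+9,1];d=np.clip(np.diff(s),0,None);d[d<3]=0
    if d.sum()>8:E.append(onplane(p,((d*np.arange(c0-7.5,c0+8.5)).sum()/d.sum(),r),.05)[:2])
N,c,d,x=linefit(im,p,G,np.array([.11,.994]));M=c+d*(G[0]-c[0])/d[0]
m0=np.array([.5303,.134])
print(N,"M",M,"plank x",x,"to go(now)",np.median((np.array(E)-M)@n) if E else None,len(E),"to go(w3)",(m0-M)@n)
E
python3 fin.py w9
```

```text
19.75 [0.5196 0.0222 0.0675] [ 0.1758  3.1348 -0.0026] 55.010257959365845 [-1.4671 -9.7922 13.0805] [-1.8721  0.396   0.1019] 0.0020708129192197815
58 M [0.5333 0.1319] plank x [0.1102 0.9939] to go(now) 0.0006693903299126963 22 to go(w3) 0.0016596414943274085
```

Call:
send_rows --increments '[[1.0,[0,0.12,0],[0,0,0]],[1.0,[0,0,0],[0,0,0]],[1.0,[0,0,0],[0,0,0]],[1.0,[0,0,0],[0,0,0]]]'

```text
clock: 20.3
position: [0.5197, 0.0232, 0.0675]
ee_rot: [0.176, 3.135, -0.003]
force: [-0.9, -11.4, 13.4]
width: 0.172
gripper_force: 55.0
```

```bash
python3 fin.py w10
python3 - <<'E'
from ln import *
ims,ps=load("w10s");imc,pc=load("w10c")
M=np.array([.5335,.133]);x=np.array([.1102,.9939]);y=np.array([-x[1],x[0]])
for nm,C,lo,hi,h in(("red/large",M+.16*x+.0295*y,(10,150,80),(25,255,255),.081),("orange/small",M+.16*x-.0295*y,(28,200,150),(44,255,255),.0734)):
    obs=[]
    for im,p in((ims,ps),(imc,pc)):
        q=proj(p,np.r_[C,.062+h]).astype(int);uv,a,st=blob(im,lo,hi,(q[0]-9,q[1]-9,q[0]+10,q[1]+10));obs.append((p,uv));print(nm,q,uv,a)
    X,e=tri(obs);print(X,"rel cell",(X[:2]-C)@x,(X[:2]-C)@y,"height",X[2]-.062,e)
E
```

```text
20.3 [0.5197 0.0232 0.0675] [ 0.1761  3.1349 -0.0028] 55.01105189323425 [ -0.8859 -11.3712  13.3671] [-2.0693  0.4622  0.0618] 0.0013653687408247894
58 M [0.5334 0.133 ] plank x [0.1105 0.9939] to go(now) -0.0003069999942364373 22 to go(w3) 0.0006532876419051532
red/large [343 262] [342.9091 263.3636] 22
red/large [275 248] [275.5769 250.4231] 26
[0.5224 0.2951 0.1383] rel cell -0.00012555152982057465 -0.0006166615595244412 height 0.07625668329413307 [np.float64(0.0007341247604171228), np.float64(0.0007341247604174242)]Traceback (most recent call last):
  File "<stdin>", line 7, in <module>
  File "h.py", line 25, in blob
    k=1+np.argmax(st[1:,4]);return ce[k]+[x0,y0],st[k,4],st[k,:4]+[x0,y0,0,0]
        ~~~~~~~~~^^^^^^^^^^
    return _wrapfunc(a, 'argmax', axis=axis, out=out, **kwds)
    return bound(*args, **kwds)
ValueError: attempt to get argmax of an empty sequence
```

Line is within 0.5 mm of the edge. I'll check plank level by comparing bottle tips before and after the slide with the same cameras, plus the tool's tilt change.

Run:
```python
from ln import *
print("tool rotation since grasp (world)",(Ro.from_rotvec([.1761,3.1349,-.0028])*Ro.from_rotvec([.1733,3.1367,-.0007]).inv()).as_rotvec())
x=np.array([.1105,.9939]);y=np.array([-x[1],x[0]])
for tag,M in((("s5","c5"),np.array([.51,-.0699])),(("w10s","w10c"),np.array([.5334,.133]))):
  for nm,sg,h,f in(("red",1,.081,lambda h:((h[...,0]<6)|(h[...,0]>172))&(h[...,1]>130)&(h[...,2]>70)),("white",-1,.045,lambda h:(h[...,1]<60)&(h[...,2]>110)),("yellow",1,.055,lambda h:(h[...,0]>21)&(h[...,0]<33)&(h[...,1]>185)&(h[...,2]>110))):
    obs=[];A=[]
    for t in tag:
        im,p=load(t);C=M+.16*x+sg*.0295*y;q=proj(p,np.r_[C,.062+h]).astype(int);w=16 if nm!="red" else 10
        h_=cv2.cvtColor(im,cv2.COLOR_RGB2HSV)[q[1]-w:q[1]+w,q[0]-w:q[0]+w];m=f(h_).astype(np.uint8)
        n,l,st,ce=cv2.connectedComponentsWithStats(m);k=1+np.argmax(st[1:,4]);obs.append((p,ce[k]+q-w));A.append(st[k].tolist())
    X,e=tri(obs);print(tag[0],nm,A,"rel cell",(X[:2]-C)@x,(X[:2]-C)@y,"h",X[2]-.062,e[0])
```

```text
tool rotation since grasp (world) [-0.0014 -0.0016 -0.0018]
s5 red [[8, 7, 5, 6, 21], [8, 8, 6, 7, 27]] rel cell -0.0028212428590110037 -0.0009316985705014897 h 0.07796688481931854 0.0015190706262538675
s5 white [[10, 11, 13, 18, 186], [10, 12, 17, 19, 171]] rel cell -0.005317935928914985 -0.0007966879199621711 h 0.028673236416923667 0.002934059684374059Traceback (most recent call last):
  File "<stdin>", line 10, in <module>
    return _wrapfunc(a, 'argmax', axis=axis, out=out, **kwds)
    return bound(*args, **kwds)
ValueError: attempt to get argmax of an empty sequence
```

Plank tip change is 1.7 mm (under 0.011 rad) and the tool has rotated under 0.003 rad, so it is level. Handing in.

```bash
python3 -c "
from cell import arm
print(arm.sign_off())"
```

```text
the job is handed in; nothing more can be done
None
```

I handed the job in at about 20 s on the robot's clock (no verdict was returned): both glue bottles went into the crate cells (last seen upright 16 mm before the line), and the plank is still gripped at 55 N, measured level within about 0.01 rad, with its line within about 1 mm of the stand's end edge.

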